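# Dip the warmer's jacket oil and hold the dipstick level for reading

### The arm

A 6-joint arm with a two-finger parallel gripper is mounted at the origin on the work surface; the furniture and walls round the work are solid. World frame = base frame: x ahead of the robot, y to its left, z up, the work surface at z = 0. Lengths are in m, angles in rad, forces in N, time in s.
With the tool pointing down it reaches from about 0.25 to 0.775 m from the base axis. Payload 4 kg.
Tool frame: the origin (TCP) lies midway between the tips of the shut fingers; the grasp point (between the pads) lies 19 mm behind it; z points along the fingers, y is the direction in which the jaws open and shut (so a half turn about z gives the same grasp; the last joint's range is limited). The gripper opens to 94 mm and grips with 3 to 60 N. Pads are 16 mm wide; open, the fingers measure 119 mm over their backs; the gripper's body (75 mm by 177 mm) begins 78 mm behind the grasp point.
Start: joints at [-1.358, 0.087, 1.371, -0, 1.684, -0.103], TCP at [0.171, -0.523, 0.206] pointing down, gripper open.
Joint ranges: [-3.1, 3.1], [-0.76, 2.03], [0.27, 2.55], [-1.08, 4.22], [0.17, 2.65], [-2.57, 2.57]. Speed limits (rad/s): [2.79, 2.79, 3.14, 3.14, 3.14, 3.14].

### API

Orientations are given as [roll, pitch, yaw] about the fixed x, y, z axes, in that order (R = Rz(yaw) Ry(pitch) Rx(roll)).
In Python, from bench import get_obs, snapshot, ticket gives the robot as it stands.
- The arm moves only by the shell command python3 -m creep 'ROWS' [OPENING]. ROWS is JSON, a list that holds one entry, the list of rows, each a list of 4 numbers: the shift along the tool's x, y, z in mm, then the turn about the tool's z in degrees. A call has 1 to 8 rows; each row shifts and turns the commanded pose from where the row before left it, along the tool's axes as they then stand; what a row does not reach is not made up. A row lasts 1/8 s, in which the tool goes at most 62.5 mm and 10.7 degrees, less where a joint would pass 70% of its speed; a pose out of reach is approached as far as the arm can. A call with a gripper value outside its range is refused whole. OPENING is the opening, from 0 (shut) to 1 (fully open), set as the call begins (- or left out, the last holds). The fingers move at their own pace and stop on an object; the grip force is fixed at half the most. Time passes only in rows, so rows that do not move let the fingers close. It gives the time, the measured TCP pose, the force and the opening at its end, in the units of the state.
- get_obs(): the state, without advancing time (a new reading comes with each control period).
- snapshot(name): name is "scene" or "top" or "wrist"; returns a dict with "color" (384x512x3 uint8, red, green, blue), "depth" (384x512 float32, m along the optical axis (not along the pixel's ray), 0 where there is no reading), "fx", "fy", "cx", "cy" (pixels), "extrinsics" (4x4, takes a point from world to camera coordinates). Camera axes: x right, y down, z forward; pixel columns grow to the right and rows downward; lengths in m; the calibration is good to about 2 mm. The wrist camera is an equidistant fisheye: a pixel r from the principal point sees the ray r / f radians off the axis. A picture is of the moment at which its call begins.
- ticket.close_job(): hands the job in, once; it reports no verdict.
The state is a dict: "time": time; "joint_positions": joint angles; "qvel": joint speeds; "joint_torque": joint torques, N m; "tool_pos": TCP position; "ee_rot": TCP orientation; "wrist_force": force on the tool from outside, world axes, zero at the start; "wrist_torque": the same for the moment, N m; "width": finger opening in m.
Only numpy, scipy, OpenCV 4.12 (cv2) and the standard library are available. Lean on these libraries where they do the work, as an engineer would, in place of code of your own. Each camera call takes 0.05 s, during which the arm holds its last target. There are 200 camera calls.

### The job

Check the oil in the jacket of the small round cocoa-butter warmer: lift the orange-handled dipstick off its drip tray, slide it down the slanted guide tube on the warmer's side until its collar sits on the tube's mouth, without forcing it, then draw it right out again. Finish with the dipstick held in the gripper over its drip tray, level and still so that the oil line can be read, tip over the tray, lifted clear of the wire forks but less than 20 cm above the bench; do not put it down or let go. Leave the bean cup, the timer and the nib jar where they stand.

Things in the scene. Friction and masses are not known exactly. Their poses are not given: they have to be found in the camera images.
- dipstick: Round gauge rod, 120 g. Origin on its axis at the collar's seating face (toward the tip); x axis points along the rod to the tip. Steel shaft 8 mm thick, x = 0 to 130 mm, two black marks near the tip; steel collar 32 mm across, x = 0 to -6 mm; orange handle 16 mm thick, x = -6 to -116 mm. Starts level in the forks of the tray, axis 80 mm above the bench, tip to the robot's left.
- rod_tip (a point): The tip of the dipstick: on its axis, 130 mm from the collar's seating face.
- drip_tray: Fixed shallow steel tray, 270 x 64 mm, rim 12 mm high, reaching from x = -105 to +165 mm; origin on the bench, x along the rod toward its tip. Two wire V forks, 92 mm high, 59 mm wide, at x = +60 mm (under the shaft) and -75 mm (under the handle's end). The dipstick's origin starts at x = +23 mm, so the handle from tray x = -60 to +10 mm is free to be gripped from above.
- guide_tube: Fixed steel tube on the right side of the warmer, slanting outward and up, 30 degrees above level. Origin: centre of its mouth, 107 mm above the bench; z axis along the tube, out of the mouth; the dipstick goes in along -z. Bore 14 mm, outside 20 mm, mouth flared to a rim 32 mm across (26 mm inside). With the collar on the rim the dipstick's origin is at this origin.
- warmer: Fixed round steel warmer, 128 mm across, lid 148 mm and lid knob 173 mm high, black foot. Origin on the bench under its centre; its guide tube comes out of the -y side, the mouth 108 mm from the warmer's axis. The tall sack bin at the robot's left is solid: a shoulder or elbow swung left may hit it; leaning the tool so that the wrist stays near and right helps.
- bean_cup: Steel cup filled with beans, 70 mm across, 36 mm high, loose. Origin under its centre.
- timer: White kitchen timer with a red top, 66 mm across, 50 mm high, loose. Origin under its centre.
- nib_jar: Tall jar of dark nibs with a white lid, 80 mm across, 163 mm high, loose. Origin under its centre.

How it is judged:
On the way, in this order (a step that is already met when the one before it is completed fails the run):
1. the dipstick is fully in: its collar sits on the mouth of the guide tube (distance between dipstick and guide_tube below 0.006 m and angle between the x axis of dipstick and the z axis of guide_tube, either way round below 0.07 rad), for 0.2 s.
2. the dipstick is drawn right out of the tube (z of rod_tip in the frame of guide_tube above 0.01 m), for 0.1 s.
At the end, for the whole second after the job is handed in: The gripper holds the dipstick still and level (within 8 degrees), its tip over the drip tray (inside its outline) and 100 to 200 mm above the bench, touching neither tray, forks nor warmer (angle between dipstick's own x axis and vertical between 1.43 and 1.71 rad and x of rod_tip in the frame of drip_tray between -0.105 and 0.165 m and y of rod_tip in the frame of drip_tray between -0.032 and 0.032 m and height (world z) of rod_tip between 0.1 and 0.2 m and linear speed of dipstick below 0.03 m/s and angular speed of dipstick below 0.2 rad/s and contact force between the fingers and dipstick above 2 N and contact force between dipstick and warmer below 0.1 N and contact force between dipstick and drip_tray below 0.1 N); the arm keeps its last pose, push and grip.
It fails at once if the dipstick is forced: more than 40 N against the warmer or its tube (contact force between dipstick and warmer above 40 N).
It fails at once if the bean cup, the timer or the nib jar is moved by more than 20 mm (distance of any of bean_cup, timer, nib_jar from where it was at the start of the episode above 0.02 m).
It also fails if it takes over 45 s, if anything falls off the work surface, if the arm or the gripper's body presses on something with over 40 N, if the wrist force passes 120 N, or if a joint passes its speed limit or range.

## Working session

There is one attempt and no reset: what is moved stays moved. The work goes in short steps, Python scripts to look and compute and a shell command to move; the robot and the scene stay as the last step left them, time stands still between calls to the robot, and variables do not carry over. Pictures are saved under pics/ and viewed, on a budget of 10 in all, crops included, one or two more only if the job needs it, and the job is handed in when it is done.

```bash
ls; mkdir -p pics
cat > h.py <<'E'
import numpy as np, cv2
from bench import get_obs, snapshot, ticket
def cam2w(s,P):
    E=s["extrinsics"]; return (np.asarray(P)-E[:3,3])@E[:3,:3]
def cloud(s):
    d=s["depth"]; v,u=np.mgrid[:d.shape[0],:d.shape[1]]
    P=np.stack([(u-s["cx"])/s["fx"]*d,(v-s["cy"])/s["fy"]*d,d],-1)
    W=cam2w(s,P.reshape(-1,3)).reshape(P.shape); W[d==0]=np.nan; return W
def save(s,n): cv2.imwrite("pics/"+n+".png",s["color"][:,:,::-1])
E
python3 -m creep --help | head -30
python3 - <<'E'
from h import *
o=get_obs(); print({k:np.round(v,3) for k,v in o.items()})
a=snapshot("scene");b=snapshot("top")
np.savez("s0.npz",**a);np.savez("t0.npz",**b)
cv2.imwrite("pics/a.png",np.vstack([a["color"],b["color"]])[:,:,::-1][:, :]) 
im=np.hstack([a["color"],b["color"]])[:,:,::-1]; save(a,"scene0");save(b,"top0")
for s in(a,b): print(s["fx"],s["cx"],s["cy"],np.round(s["extrinsics"],3).tolist())
E
```

```text
pics
{'time': np.float64(0.0), 'joint_positions': array([-1.358,  0.088,  1.372, -0.   ,  1.684, -0.103]), 'qvel': array([ 0.001,  0.   , -0.   ,  0.002,  0.001,  0.   ]), 'joint_torque': array([-0.0000e+00, -3.4018e+01, -3.0243e+01,  7.2000e-02,  3.3000e-02,
       -0.0000e+00]), 'tool_pos': array([ 0.171, -0.522,  0.204]), 'ee_rot': array([-3.139, -0.   ,  0.316]), 'wrist_force': array([ 0.007, -0.307,  0.002]), 'wrist_torque': array([-0.005,  0.011,  0.02 ]), 'width': np.float64(0.094)}
365.03930626113595 252.7457826857905 189.1275064079443 [[0.867, -0.498, 0.005, -0.44], [-0.378, -0.665, -0.645, 0.208], [0.325, 0.557, -0.765, 0.896], [0.0, 0.0, 0.0, 1.0]]
469.3445697194405 250.12501386616103 190.94358512890892 [[0.329, -0.944, -0.003, -0.194], [-0.859, -0.298, -0.417, 0.404], [0.393, 0.14, -0.909, 1.138], [0.0, 0.0, 0.0, 1.0]]invalid input: not JSON, or not a number
```

View pics/scene0.png

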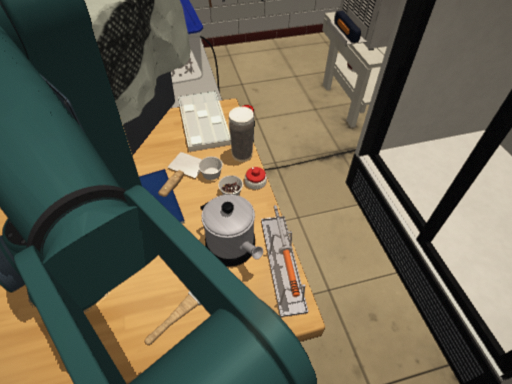

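View pics/top0.png

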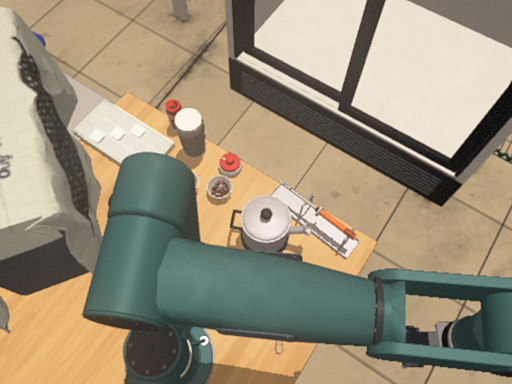

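Scene: warmer at (228,228), its tube ends at about (258,253), tray with the orange handle (285,250)-(297,295). Top: warmer lid knob (265,215), tube mouth (308,231), handle (318,210)-(355,238), tray (275,188)-(355,250), cup (219,188), timer (230,163), jar (190,130). Now I measure them.

```bash
python3 - <<'E'
from h import *
for n in("s0","t0"):
    s=dict(np.load(n+".npz")); W=cloud(s); hsv=cv2.cvtColor(s["color"],cv2.COLOR_RGB2HSV)
    z=W[...,2]
    def rep(m,t):
        P=W[m&np.isfinite(z)]
        if len(P)<5: print(n,t,len(P));return P
        print(n,t,len(P),"min",P.min(0).round(3),"max",P.max(0).round(3),"med",np.median(P,0).round(3)); return P
    u=np.arange(512)[None,:]+0*z; v=np.arange(384)[:,None]+0*z
    if n=="s0": near=(u>262)&(u<305)&(v>210)&(v<315); wr=(u>200)&(u<265)&(v>190)&(v<270)
    else: near=(u>270)&(u<365)&(v>180)&(v<260); wr=(u>235)&(u<315)&(v>190)&(v<255)
    o=(hsv[...,0]>3)&(hsv[...,0]<15)&(hsv[...,1]>180)&(hsv[...,2]>120)&near&(z>.07)&(z<.1)
    P=rep(o,"orange")
    if len(P)>10:
        c=P.mean(0); d=np.linalg.svd(P-c)[2][0]; t=(P-c)@d; print(" c",c.round(4),"dir",d.round(3),"ends",(c+d*t.min()).round(3),(c+d*t.max()).round(3))
    P=rep(near&(z>-.005)&(z<.016)&(hsv[...,1]<70),"tray")
    r=cv2.minAreaRect((P[:,:2]*1000).astype(np.float32)); print(r)
    P=rep(wr&(z>.13)&(z<.152),"lid"); 
    if len(P): print(" ",cv2.minEnclosingCircle((P[:,:2]*1000).astype(np.float32)))
    rep(wr&(z>.16)&(z<.18),"knob")
    tm=((u>290)&(u<318)&(v>220)&(v<240)) if n=="t0" else ((u>246)&(u<265)&(v>240)&(v<262))
    rep(tm&(z>.085)&(z<.125),"tube")
    for nm,(a,b) in dict(cup=((219,188),(230,186)),timer=((230,163),(256,175)),jar=((188,118),(241,116))).items():
        a=b if n=="s0" else a; rep((abs(u-a[0])<4)&(abs(v-a[1])<4),nm)
E
python3 - <<'E'
import cv2
a=cv2.imread("pics/scene0.png")[180:325,190:330];b=cv2.imread("pics/top0.png")[170:265,225:365]
a=cv2.resize(a,None,fx=4,fy=4,interpolation=2)[:580,:400] if 0 else cv2.resize(a,(400,414),interpolation=2);b=cv2.resize(b,(400,271),interpolation=2)
import numpy as np
b=np.vstack([b,np.zeros((143,400,3),np.uint8)])
cv2.imwrite("pics/crop0.png",np.hstack([a,b]))
E
```

```text
s0 orange 188 min [ 0.411 -0.345  0.083] max [ 0.46  -0.243  0.091] med [ 0.437 -0.289  0.087]
 c [ 0.4365 -0.2905  0.087 ] dir [-0.36  -0.933  0.001] ends [ 0.456 -0.241  0.087] [ 0.416 -0.344  0.087]
s0 tray 1829 min [ 0.383 -0.363 -0.003] max [ 0.539 -0.097  0.016] med [ 0.449 -0.245  0.003]
((464.9481506347656, -223.28204345703125), (285.1459655761719, 68.12141418457031), 68.4287338256836)
s0 lid 1720 min [ 0.309 -0.182  0.131] max [ 0.433 -0.059  0.152] med [ 0.363 -0.133  0.145]
  ((371.4307556152344, -120.92652893066406), 62.723026275634766)
s0 knob 122 min [ 0.357 -0.135  0.161] max [ 0.384 -0.108  0.175] med [ 0.369 -0.125  0.171]
s0 tube 182 min [ 0.373 -0.234  0.087] max [ 0.403 -0.177  0.121] med [ 0.387 -0.219  0.1  ]
s0 cup 49 min [ 0.445  0.029 -0.001] max [0.473 0.067 0.028] med [0.459 0.05  0.02 ]
s0 timer 49 min [0.524 0.016 0.034] max [0.548 0.039 0.051] med [0.535 0.03  0.04 ]
s0 jar 49 min [0.542 0.135 0.16 ] max [0.57  0.166 0.166] med [0.555 0.151 0.163]
t0 orange 39 min [ 0.408 -0.338  0.076] max [ 0.447 -0.24   0.091] med [ 0.431 -0.283  0.085]
 c [ 0.431  -0
[... 183 characters left out ...]
03]
((456.1367492675781, -226.25210571289062), (269.7001647949219, 64.15731811523438), 69.61735534667969)
t0 lid 1776 min [ 0.308 -0.179  0.13 ] max [ 0.431 -0.057  0.152] med [ 0.362 -0.12   0.145]
  ((369.6229248046875, -117.40079498291016), 62.393123626708984)
t0 knob 109 min [ 0.355 -0.131  0.162] max [ 0.382 -0.105  0.177] med [ 0.367 -0.119  0.173]
t0 tube 178 min [ 0.371 -0.231  0.086] max [ 0.401 -0.18   0.125] med [ 0.382 -0.208  0.101]
t0 cup 48 min [ 0.444  0.035 -0.001] max [0.474 0.056 0.028] med [0.457 0.047 0.014]
t0 timer 49 min [0.519 0.028 0.034] max [0.536 0.048 0.053] med [0.528 0.038 0.041]
t0 jar 49 min [0.547 0.15  0.161] max [0.569 0.172 0.168] med [0.558 0.161 0.164]
```

View pics/crop0.png

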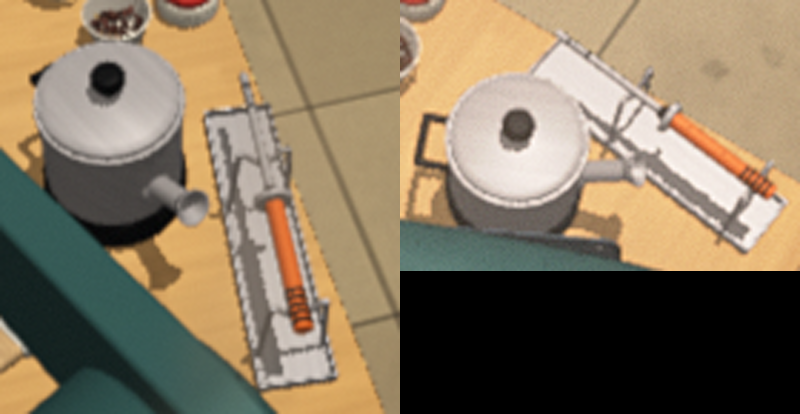

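```bash
python3 -m creep '[[[0,0,0,-10.3],[0,0,0,-10.3],[0,0,0,-10.3],[0,0,0,-10.3],[0,0,0,-10.3]]]' 0.4; python3 -m creep '[[[41,20.5,0,0],[41,20.5,0,0],[41,20.5,0,0],[41,20.5,0,0],[41,20.5,0,0],[41,20.5,0,0],[41,20.5,0,0],[41,20.5,0,0]]]'
cat >> h.py <<'E'
from scipy.spatial.transform import Rotation as Ro
def go(target,yaw=None):
    "remaining shift in tool axes (mm) and turn (deg)"
    o=get_obs(); R=Ro.from_euler("xyz",o["ee_rot"]).as_matrix()
    s=R.T@(np.asarray(target)-o["tool_pos"])*1000
    t=None if yaw is None else -np.degrees((yaw-np.arctan2(R[1,0],R[0,0])+np.pi)%(2*np.pi)-np.pi)
    return np.round(s,1),t
def fish(s,P):
    "world points -> wrist pixels"
    c=np.asarray(P)@s["extrinsics"][:3,:3].T+s["extrinsics"][:3,3]
    r=np.hypot(c[:,0],c[:,1]); th=np.arctan2(r,c[:,2])
    return np.c_[s["cx"]+s["fx"]*th*c[:,0]/r, s["cy"]+s["fy"]*th*c[:,1]/r]
def fcloud(s):
    d=s["depth"]; v,u=np.mgrid[:d.shape[0],:d.shape[1]]
    x=(u-s["cx"])/s["fx"];y=(v-s["cy"])/s["fy"];th=np.hypot(x,y)+1e-9
    P=np.stack([x/th*np.tan(th)*d,y/th*np.tan(th)*d,d],-1)
    W=cam2w(s,P.reshape(-1,3)).reshape(P.shape); W[(d==0)|(th>1.4)]=np.nan; return W
E
python3 - <<'E'
from h import *
print(get_obs()["time"],get_obs()["tool_pos"],get_obs()["ee_rot"]); print(go((.4387,-.2727,.2),np.radians(69.6)))
s=snapshot("wrist");np.savez("w1.npz",**s);save(s,"w1");print(s["fx"],s["cx"],s["cy"])
W=fcloud(s);hsv=cv2.cvtColor(s["color"],cv2.COLOR_RGB2HSV);z=W[...,2]
o=(hsv[...,0]>3)&(hsv[...,0]<15)&(hsv[...,1]>180)&(hsv[...,2]>100)&(z>.07)&(z<.1)
P=W[o];c=P.mean(0);d=np.linalg.svd(P-c)[2][0];t=(P-c)@d;print(len(P),c,d,c+d*t.min(),c+d*t.max())
E
```

```text
time: 0.72
tool_pos: [0.1707, -0.5225, 0.2048]
ee_rot: [-3.141, -0.001, 1.221]
wrist_force: [0.1, -0.2, 0.0]
width: 0.047
time: 1.72
tool_pos: [0.4396, -0.2713, 0.2049]
ee_rot: [-3.141, -0.0, 1.215]
wrist_force: [0.5, -1.6, -0.8]
width: 0.0377
1.725 [ 0.43958201 -0.27127117  0.20493477] [-3.14076470e+00 -9.15570563e-05  1.21460137e+00]
(array([-1.6, -0.3,  4.9]), np.float64(-0.008467745941335331))
297.3186396354542 257.8744784826006 191.94043217403583
1017 [ 0.43792083 -0.28495742  0.0856961 ] [-0.36567084 -0.9307387   0.00321155] [ 0.45457436 -0.24256933  0.08554984] [ 0.41531362 -0.34249936  0.08589465]
```

View pics/w1.png

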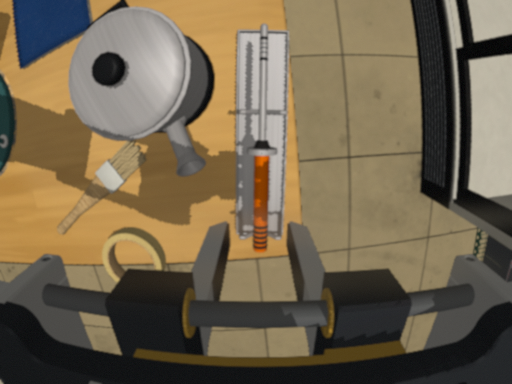

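The wrist view shows the handle (262,155)-(260,248) between the finger lines, and the tube mouth at (190,163), clear of the part-open fingers. I go down to the grasp and take the mouth position from this same picture.

```bash
python3 -m creep '[[[-3,1,36,0],[0,0,36,0],[0,0,36,0],[0,0,36,0],[0,0,0,0]]]'; python3 -m creep '[[[0,0,0,0],[0,0,0,0],[0,0,0,0],[0,0,0,0]]]' 0
python3 - <<'E'
from h import *
print(go((.440,-.274,.061)))
s=dict(np.load("w1.npz"));W=fcloud(s);z=W[...,2];v,u=np.mgrid[:384,:512]
m=(u>165)&(u<215)&(v>110)&(v<180)&(z>.08)&(z<.13)
P=W[m];print(len(P),P.min(0),P.max(0))
lid=(u<200)&(v<140)&(z>.125)&(z<.152);print("lid",cv2.minEnclosingCircle((W[lid][:,:2]*1000).astype(np.float32)))
k=(u<200)&(v<140)&(z>.158)&(z<.18);print("knob",W[k].min(0),W[k].max(0),np.median(W[k],0))
def fit(P):
    best=None
    from scipy.optimize import least_squares
    # axis: point p0 on z=.107 plane moving along azimuth a, 30deg; tube radius 10
    def r(q,P):
        x,y,a=q; d=np.array([np.cos(a)*.866,np.sin(a)*.866,.5]); w=P-np.array([x,y,.107]); t=w@d
        return np.linalg.norm(w-t[:,None]*d,axis=1)-.010
    s=least_squares(r,[.387,-.2267,np.radians(-81)],args=(P,),loss="soft_l1",f_scale=.001); return s
C=np.array([.387,-.2267])
for n in("w1","s0","t0"):
    s=dict(np.load(n+".npz"));W=fcloud(s) if n=="w1" else cloud(s)
    P=W.reshape(-1,3);P=P[np.isfinite(P).all(1)]
    a=np.radians(-81);d=np.array([np.cos(a)*.866,np.sin(a)*.866,.5]);w=P-[*C,.107];t=w@d;rr=np.linalg.norm(w-t[:,None]*d,axis=1)
    sh=P[(t<-.015)&(t>-.04)&(rr<.014)]; rim=P[(t>-.012)&(t<.01)&(rr<.022)]
    q=fit(sh); print(n,len(sh),q.x[:2],np.degrees(q.x[2]),q.cost,"rim",len(rim),rim.min(0),rim.max(0), rim.mean(0))
E
```

```text
time: 2.4
tool_pos: [0.4361, -0.2739, 0.0577]
ee_rot: [-3.133, -0.003, 1.215]
wrist_force: [1.0, -1.1, 1.0]
width: 0.0374
time: 2.9
tool_pos: [0.4407, -0.277, 0.0635]
ee_rot: [3.136, 0.001, 1.215]
wrist_force: [3.7, -1.9, 3.9]
width: 0.015
(array([ 2.5, -1.7,  2.5]), None)
1319 [ 0.37300261 -0.23304338  0.08008027] [ 0.40333913 -0.17063326  0.12260165]
lid ((370.8834533691406, -118.80487823486328), 62.35854721069336)
knob [ 0.35869372 -0.13290958  0.15906977] [ 0.38535904 -0.10574258  0.1741332 ] [ 0.37414699 -0.12126728  0.17124989]
w1 425 [ 0.38843595 -0.22613697] -81.2304439796651 5.1572451225786194e-05 rim 513 [ 0.37364247 -0.23304338  0.09350278] [ 0.40333913 -0.21039171  0.121066  ] [ 0.3881557  -0.22190259  0.10472923]
s0 71 [ 0.38671532 -0.22528799] -84.5990570673042 3.5004596392745775e-05 rim 111 [ 0.37321111 -0.23375076  0.09297516] [ 0.40348039 -0.21158031  0.12119833] [ 0.38938075 -0.22385544  0.10370098]
t0 72 [ 0.38819177 -0.22246975] -79.366539537441 3.968093539871738e-05 rim 77 [ 0.37168887 -0.2311298   0.09350461] [ 0.40112636 -0.21044567  0.12484518] [ 0.38713173 -0.22097469  0.10597332]
```

Gripped (width 15 mm). Lift and measure the rod in the grip.

```bash
python3 -m creep '[[[0,0,-20,0],[0,0,-30,0],[0,0,-30,0],[0,0,-10,0],[0,0,0,0],[0,0,0,0]]]'
cat >> h.py <<'E'
def rod(n=None,show=True):
    "orange handle + collar seen by scene, top and wrist; axis in tool frame"
    o=get_obs();R=Ro.from_euler("xyz",o["ee_rot"]).as_matrix();out=[]
    for c in("scene","wrist"):
        s=snapshot(c)
        if n: save(s,n+c)
        W=fcloud(s) if c=="wrist" else cloud(s)
        hsv=cv2.cvtColor(s["color"],cv2.COLOR_RGB2HSV)
        L=(W-o["tool_pos"])@R; L[...,2]+=.019   # tool frame at grasp point
        m=(hsv[...,0]>3)&(hsv[...,0]<15)&(hsv[...,1]>170)&(hsv[...,2]>60)&(np.linalg.norm(L,axis=-1)<.16)
        P=L[m];k=np.abs(P[:,1])<.015;P=P[k]
        if len(P)<10: print(c,"few",len(P));continue
        p=np.polyfit(P[:,0],P[:,2],1);q=np.polyfit(P[:,0],P[:,1],1)
        print(c,len(P),"x",(np.percentile(P[:,0],[1,99])*1000).round(1),"tilt(tip down +)",np.degrees(np.arctan(p[0])).round(1),"z0",(p[1]*1000).round(1),"lat",(q*1000).round(1))
        g=(hsv[...,1]<70)&(np.abs(L[...,1])<.005)&(L[...,0]>.06)&(L[...,0]<.19)
        g&=(np.abs(L[...,2]-p[0]*L[...,0]-p[1])<.03); S=L[g]
        if len(S)>20:
            a=np.polyfit(S[:,0],S[:,2],1);print("   shaft",len(S),"tipx",(np.percentile(S[:,0],99)*1000).round(1),"tilt",np.degrees(np.arctan(a[0])).round(1))
E
python3 - <<'E'
from h import *
o=get_obs();print(o["tool_pos"],o["ee_rot"],o["width"]);rod("lift")
E
```

```text
time: 3.65
tool_pos: [0.4379, -0.2751, 0.1496]
ee_rot: [-3.138, -0.001, 1.215]
wrist_force: [0.0, -0.6, -1.5]
width: 0.0152
[ 0.43787229 -0.27507195  0.14962549] [-3.13822808e+00 -9.17001083e-04  1.21470996e+00] 0.0152483073609759
scene 144 x [-71.8   9.1] tilt(tip down +) -0.3 z0 -4.5 lat [19.3  1.9]
wrist 2876 x [-67.6  36.6] tilt(tip down +) -1.1 z0 -3.2 lat [10.1  0.5]
   shaft 1915 tipx 141.5 tilt 0.3
```

View pics/liftscene.png

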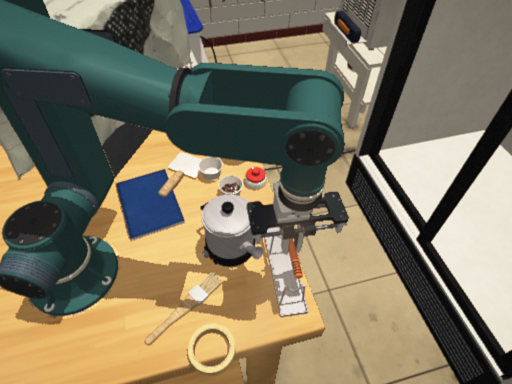

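The rod is level in the grip. The collar face is about 43 mm ahead of the grasp (handle end at −72 mm agrees), and the axis is about 3 mm below it. Next: back out in line with the tube and turn to its azimuth.

```bash
python3 -m creep '[[[-36,8.3,0,0],[-36,8.3,0,0],[-36,8.3,0,0],[-36,8.3,0,0],[0,0,0,-9.8],[0,0,0,-9.8],[0,0,0,-9.8],[0,0,0,0]]]'
python3 -m creep '[[[0,0,20,0],[0,0,20,0],[0,0,10,0],[0,0,0,0]]]'
python3 - <<'E'
from h import *
o=get_obs();print(o["tool_pos"],o["ee_rot"]);print(go((.419,-.4216,.090),np.radians(99)))
rod("pre")
s=snapshot("wrist");W=fcloud(s);P=W.reshape(-1,3);P=P[np.isfinite(P).all(1)]
R=Ro.from_euler("xyz",o["ee_rot"]).as_matrix()
C=np.array([.388,-.226]);a=np.radians(-81);d=np.array([np.cos(a)*.866,np.sin(a)*.866,.5]);w=P-[*C,.107];t=w@d;rr=np.linalg.norm(w-t[:,None]*d,axis=1)
sh=P[(t<-.014)&(t>-.04)&(rr<.014)];rim=P[(t>-.012)&(t<.01)&(rr<.022)]
for n,Q in(("tube",sh),("rim",rim)):
    L=(Q-o["tool_pos"])@R*1000
    if len(L): print(n,len(L),"y mid",(np.percentile(L[:,1],1)+np.percentile(L[:,1],99))/2,"slope",np.polyfit(L[:,0],L[:,1],1),"x",L[:,0].min(),L[:,0].max(),"z",L[:,2].min()-19,L[:,2].max()-19, "w",Q.min(0),Q.max(0))
E
```

```text
time: 4.75
tool_pos: [0.4193, -0.422, 0.1503]
ee_rot: [-3.141, -0.002, 1.726]
wrist_force: [0.5, -0.5, -2.2]
width: 0.015
time: 5.25
tool_pos: [0.4193, -0.4217, 0.1004]
ee_rot: [-3.14, -0.002, 1.727]
wrist_force: [0.6, 0.5, -1.3]
width: 0.0151
[ 0.41927576 -0.42172147  0.10035695] [-3.14043719e+00 -1.96679582e-03  1.72658184e+00]
(array([ 0.1, -0.2, 10.4]), np.float64(-0.07414749908346185))
scene 208 x [-70.8 -18. ] tilt(tip down +) 0.7 z0 -3.4 lat [-16.9  -2.4]
   shaft 188 tipx 170.3 tilt -0.1
wrist 2847 x [-68.4  35.9] tilt(tip down +) -1.1 z0 -4.3 lat [9.3 0.7]
   shaft 1864 tipx 140.3 tilt 0.3
```

View pics/prewrist.png

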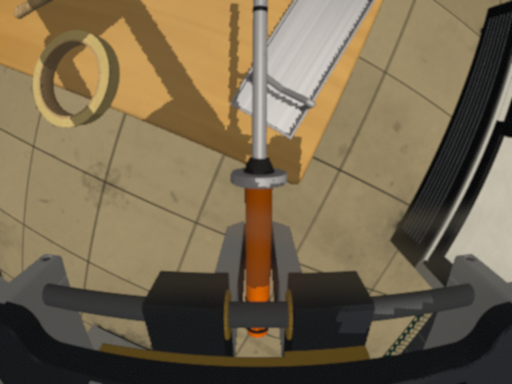

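Wrist view: rod straight ahead, collar at (258,178), shaft leaving the picture at (260,0), so the tip and mouth are outside it. I check the sideways line-up numerically in the scene and top cameras.

Run:
```python
from h import *
o=get_obs();R=Ro.from_euler("xyz",o["ee_rot"]).as_matrix();ims=[]
for c in("scene","top"):
    s=snapshot(c);ims.append(s["color"]);W=cloud(s);L=((W-o["tool_pos"])@R)*1000;L[...,2]+=19
    for n,(x0,x1,z0,z1) in dict(shaftA=(60,110,-6,14),shaftB=(110,170,-6,14),rim=(187,215,-16,25),tube=(213,235,0,35)).items():
        m=(L[...,0]>x0)&(L[...,0]<x1)&(L[...,2]>z0)&(L[...,2]<z1)&(abs(L[...,1])<24)
        Q=L[m]
        if len(Q)>4: v,u=np.nonzero(m);print(c,n,len(Q),"y",np.percentile(Q[:,1],[2,50,98]).round(1),"x",Q[:,0].min().round(1),Q[:,0].max().round(1),"z",Q[:,2].min().round(1),Q[:,2].max().round(1),"px",u.mean().round(),v.mean().round())
a=cv2.resize(ims[0][170:320,190:330],(400,428),interpolation=2);b=cv2.resize(ims[1][150:300,230:370],(400,428),interpolation=2)
cv2.imwrite("pics/pre2.png",np.hstack([a,b])[:,:,::-1])
```

```text
scene shaftA 95 y [-3.2 -0.3  3.9] x 60.2 109.4 z -3.0 5.0 px 293.0 287.0
scene shaftB 102 y [-2.9 -0.1  4.5] x 110.4 169.9 z -2.9 5.7 px 275.0 269.0
scene rim 107 y [-14.2   1.6  13.1] x 191.0 214.8 z -1.6 24.9 px 257.0 252.0
scene tube 64 y [-10.7  -5.1   5. ] x 213.5 235.0 z 11.6 33.5 px 249.0 248.0
```

View pics/pre2.png

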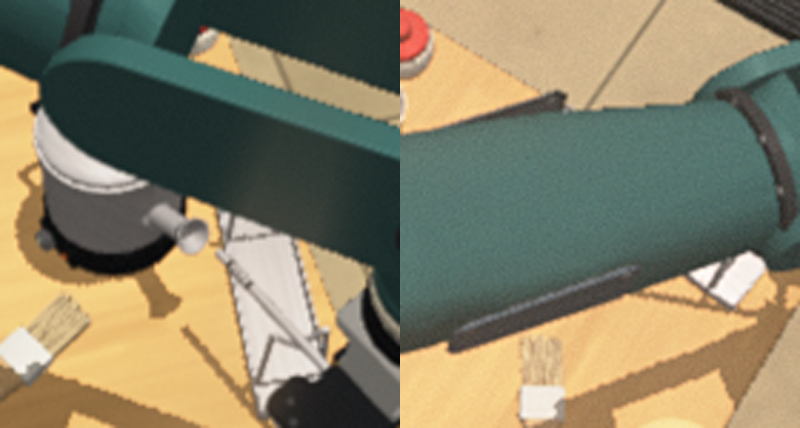

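Scene: the tip at about (228,254) in the crop points at the mouth (192,235). Shaft centre y≈+0.5 mm and rim centre −0.5 mm, so sideways it is good, and the mouth is 27 mm beyond the tip and 11 mm below. Now I enter the flare level.

```bash
python3 -m creep '[[[0,0,12,0],[10,0,0,0],[10,0,0,0],[7,0,0,0],[4,0,0,0],[4,0,0,0],[0,0,0,0]]]'
```

```text
time: 6.38
tool_pos: [0.4143, -0.3876, 0.0896]
ee_rot: [3.141, 0.0, 1.728]
wrist_force: [-0.2, -0.1, -0.8]
width: 0.0153
```

```bash
python3 -m creep '[[[1.5,0,-5.3,0],[1.5,0,-5.3,0],[2,0,-5.2,0],[2,0,-5.2,0],[0,0,0,0]]]'
python3 - <<'E'
from h import *
rod()
E
```

```text
time: 7.0
tool_pos: [0.4141, -0.3839, 0.1128]
ee_rot: [3.139, 0.008, 1.727]
wrist_force: [1.2, -6.9, -1.5]
width: 0.0155
scene 232 x [-72.1 -11.5] tilt(tip down +) 6.0 z0 -3.2 lat [-24.1  -2.6]
   shaft 199 tipx 185.9 tilt 9.8
wrist 3055 x [-68.   36.6] tilt(tip down +) 4.6 z0 -3.0 lat [4.2 0.4]
   shaft 1866 tipx 147.2 tilt 6.0
```

It pivots in the pads as planned: about 6–7° with only 7 N. I continue.

```bash
python3 -m creep '[[[2.2,0,-5.2,0],[2.2,0,-5.2,0],[2.6,0,-5.1,0],[2.6,0,-5.1,0],[0,0,0,0]]]'; python3 -m creep '[[[2.8,0,-5,0],[2.8,0,-5,0],[3.3,0,-4.9,0],[3.3,0,-4.9,0],[0,0,0,0]]]'
python3 - <<'E'
from h import *
rod()
E
```

```text
time: 7.72
tool_pos: [0.4126, -0.3741, 0.1338]
ee_rot: [3.139, 0.008, 1.727]
wrist_force: [1.0, -4.3, -0.8]
width: 0.0152
time: 8.35
tool_pos: [0.4098, -0.3586, 0.1513]
ee_rot: [3.141, -0.0, 1.728]
wrist_force: [0.0, -0.6, -2.3]
width: 0.015
scene 261 x [-72.6  -9.6] tilt(tip down +) 21.1 z0 -3.0 lat [-28.5  -2.8]
   shaft 151 tipx 183.1 tilt 11.4
wrist 3168 x [-61.7  32.1] tilt(tip down +) 21.0 z0 -2.2 lat [1.2 0.4]
   shaft 1650 tipx 167.9 tilt 21.7
```

```bash
python3 -m creep '[[[3.8,0,-4.8,0],[3.8,0,-4.8,0],[4.2,0,-4.5,0],[4.2,0,-4.5,0],[0,0,0,0]]]'
python3 - <<'E'
from h import *
rod();o=get_obs();d=np.array([.157,-.988]);m=np.array([.388,-.226]);p=o["tool_pos"];print("r-108",(p[:2]-m)@d*1000,"lat",(p[:2]-m)@np.array([.988,.157])*1000,p[2])
E
```

```text
time: 9.07
tool_pos: [0.4073, -0.3431, 0.1701]
ee_rot: [3.141, 0.0, 1.728]
wrist_force: [0.5, -1.7, -1.1]
width: 0.015
scene 242 x [-69.4  -8.5] tilt(tip down +) 28.5 z0 -3.1 lat [-20.6  -2.7]
   shaft 89 tipx 167.4 tilt 5.7
wrist 3170 x [-56.4  29.4] tilt(tip down +) 28.6 z0 -1.9 lat [-1.   0.4]
   shaft 1527 tipx 168.0 tilt 25.5
r-108 118.93990517809648 lat 0.6103154606992012 0.16950471400280448
```

```bash
python3 -m creep '[[[4,0,3.2,0],[4,0,3.2,0],[4,0,3.2,0],[4,0,3.2,0],[0,0,0,0]]]'; python3 -m creep '[[[4,0,3,0],[4,0,3,0],[4,0,3,0],[4,0,3,0],[0,0,0,0]]]'
python3 - <<'E'
from h import *
rod();o=get_obs();d=np.array([.157,-.988]);m=np.array([.388,-.226]);p=o["tool_pos"];print("r-108",(p[:2]-m)@d*1000,"lat",(p[:2]-m)@np.array([.988,.157])*1000,p[2])
E
```

```text
time: 9.8
tool_pos: [0.4045, -0.327, 0.1562]
ee_rot: [-3.141, -0.001, 1.728]
wrist_force: [0.5, 0.6, -2.5]
width: 0.0149
time: 10.42
tool_pos: [0.402, -0.3114, 0.1443]
ee_rot: [-3.141, -0.0, 1.728]
wrist_force: [-0.2, -0.8, -2.4]
width: 0.0152
scene 189 x [-71.   -9.8] tilt(tip down +) 26.5 z0 -3.8 lat [-14.9  -2.2]
   shaft 41 tipx 135.4 tilt -58.9
wrist 3130 x [-57.7  29.4] tilt(tip down +) 27.0 z0 -2.6 lat [0.1 0.5]
   shaft 1426 tipx 135.6 tilt 17.4
r-108 87.08565472077586 lat 0.6020216908566856 0.1447569947418735
```

```bash
python3 -m creep '[[[4.3,0,2.6,0],[4.3,0,2.6,0],[4.3,0,2.6,0],[4.3,0,2.6,0],[0,0,0,0]]]'; python3 -m creep '[[[4.3,0,2.6,0],[4.3,0,2.6,0],[4.3,0,2.6,0],[4.3,0,2.6,0],[0,0,0,0]]]'
python3 - <<'E'
from h import *
rod("deep");o=get_obs();d=np.array([.157,-.988]);m=np.array([.388,-.226]);p=o["tool_pos"];print("r-108",(p[:2]-m)@d*1000,"lat",(p[:2]-m)@np.array([.988,.157])*1000,p[2])
cv2.imwrite("pics/deep2.png",np.hstack([cv2.resize(cv2.imread("pics/deepscene.png")[180:300,200:320],(400,400),interpolation=2),cv2.resize(cv2.imread("pics/deepwrist.png"),(400,300))[:, :] if 0 else cv2.resize(cv2.imread("pics/deepwrist.png")[50:300,130:380],(400,400))]))
E
```

```text
time: 11.15
tool_pos: [0.3993, -0.2944, 0.134]
ee_rot: [-3.141, -0.0, 1.728]
wrist_force: [0.0, 0.3, -1.1]
width: 0.0155
time: 11.78
tool_pos: [0.3967, -0.2775, 0.1236]
ee_rot: [-3.141, -0.0, 1.728]
wrist_force: [0.4, 0.3, -1.3]
width: 0.0156
scene 108 x [-70.4  22.9] tilt(tip down +) 26.2 z0 -3.2 lat [-41.6  -2.8]
wrist 3144 x [-57.6  29.4] tilt(tip down +) 26.9 z0 -2.6 lat [-4.1  0.3]
   shaft 973 tipx 101.1 tilt 30.9
r-108 52.674451650841306 lat 0.6267901943921138 0.12392353236150722
```

View pics/deep2.png

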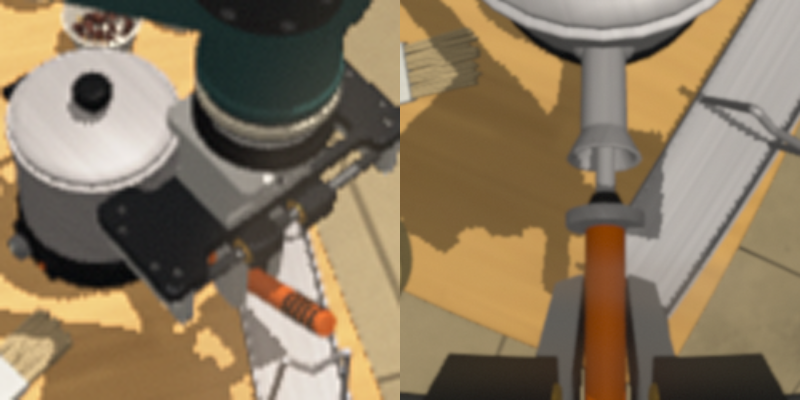

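Crop: the shaft is in the mouth (605,155) and the collar (605,215) is a short way off, well centred. About 19 mm is left: 15 mm, then small steps while watching the force.

```bash
python3 -m creep '[[[4.3,0,2.5,0],[4.3,0,2.5,0],[3.5,0,2,0],[0,0,0,0]]]'; python3 -m creep '[[[1.3,0,0.75,0],[1.3,0,0.75,0],[0,0,0,0]]]';  python3 -m creep '[[[0.9,0,0.5,0],[0.9,0,0.5,0],[0,0,0,0]]]'
python3 - <<'E'
from h import *
rod();o=get_obs();d=np.array([.157,-.988]);m=np.array([.388,-.226]);p=o["tool_pos"];print("r-108",(p[:2]-m)@d*1000,"lat",(p[:2]-m)@np.array([.988,.157])*1000,p[2])
E
```

```text
time: 12.38
tool_pos: [0.3948, -0.2655, 0.1166]
ee_rot: [-3.141, -0.0, 1.728]
wrist_force: [0.4, -0.8, -1.2]
width: 0.0154
time: 12.75
tool_pos: [0.3945, -0.2633, 0.1154]
ee_rot: [-3.142, 0.0, 1.728]
wrist_force: [-0.0, 0.1, -0.4]
width: 0.0153
time: 13.12
tool_pos: [0.3942, -0.2615, 0.1143]
ee_rot: [-3.142, -0.0, 1.728]
wrist_force: [0.2, -0.2, -1.9]
width: 0.0151
scene 96 x [-70.3  -6.7] tilt(tip down +) 26.0 z0 -3.9 lat [-22.2  -2. ]
wrist 3142 x [-57.4  29.7] tilt(tip down +) 26.8 z0 -2.6 lat [-3.   0.3]
   shaft 546 tipx 83.4 tilt 30.3
r-108 36.16684716742538 lat 0.589777419071515 0.11440458896228824
```

```bash
for i in 1 2; do python3 -m creep '[[[0.9,0,0.5,0],[0,0,0,0]]]'|grep -E "tool_pos|force"; done
python3 - <<'E'
from h import *
s=snapshot("wrist");save(s,"seat")
cv2.imwrite("pics/seat2.png",cv2.resize(s["color"][60:260,170:350,::-1],(540,600),interpolation=2))
E
```

```text
tool_pos: [0.3941, -0.2606, 0.1138]
wrist_force: [-0.2, 0.9, -0.8]
tool_pos: [0.3939, -0.2597, 0.1133]
wrist_force: [0.2, 0.1, -1.4]
```

View pics/seat2.png

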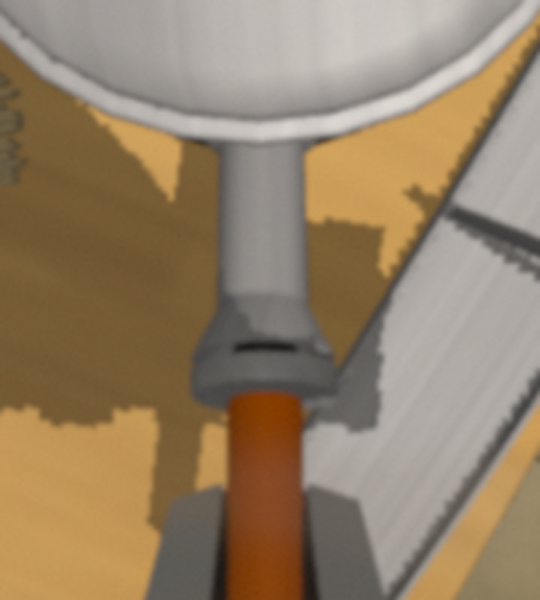

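The collar (265,375) is nearly on the rim, with a thin dark gap at (265,347). Small steps until contact.

```bash
for i in 1 2 3; do python3 -m creep '[[[0.9,0,0.5,0],[0,0,0,0]]]'|grep -E "tool_pos|force"; done
```

```text
tool_pos: [0.3938, -0.2589, 0.1128]
wrist_force: [0.6, 0.3, -2.0]
tool_pos: [0.3937, -0.2581, 0.1125]
wrist_force: [-0.0, 0.3, -0.6]
tool_pos: [0.3938, -0.258, 0.1125]
wrist_force: [-0.0, -2.4, 0.8]
```

Contact is felt (about 3 N, position stopped). My estimate puts the grip about 2 mm above the tube axis, so I ease it down, press 1 mm more and hold.

```bash
python3 -m creep '[[[-0.5,0,0.9,0],[-0.5,0,0.9,0],[0,0,0,0]]]'|grep -E "tool_pos|force"; python3 -m creep '[[[0.9,0,0.5,0],[0.4,0,0.3,0],[0,0,0,0],[0,0,0,0]]]'|grep -E "time|tool_pos|force"
python3 - <<'E'
from h import *
rod()
s=snapshot("wrist");W=fcloud(s);P=W.reshape(-1,3);P=P[np.isfinite(P).all(1)]
hsv=cv2.cvtColor(s["color"],cv2.COLOR_RGB2HSV)
# cylinder fit to handle: axis free, radius 8 mm
from scipy.optimize import least_squares
m=(hsv[...,0]>3)&(hsv[...,0]<15)&(hsv[...,1]>170)&(hsv[...,2]>60)
o=get_obs();Q=W[m];Q=Q[np.isfinite(Q).all(1)&(np.linalg.norm(Q-o["tool_pos"],axis=1)<.1)]
def f(q):
    d=np.array([np.cos(q[2])*np.cos(q[3]),np.sin(q[2])*np.cos(q[3]),np.sin(q[3])]);w=Q-[q[0],q[1],.13];return np.linalg.norm(w-(w@d)[:,None]*d,axis=1)-.008
r=least_squares(f,[.394,-.26,np.radians(-81),.5],loss="soft_l1",f_scale=.001)
d=np.array([np.cos(r.x[2])*np.cos(r.x[3]),np.sin(r.x[2])*np.cos(r.x[3]),np.sin(r.x[3])]);t=(Q-[r.x[0],r.x[1],.13])@d
print("axis az,el",np.degrees(r.x[2:]),"near end +6mm -> origin",np.array([r.x[0],r.x[1],.13])+d*(np.percentile(t,.5)-.006),"far",t.max()-t.min())
E
```

```text
tool_pos: [0.3943, -0.2589, 0.1109]
wrist_force: [0.9, -3.4, 3.8]
time: 15.4
tool_pos: [0.3944, -0.2588, 0.111]
wrist_force: [0.6, -5.0, 5.8]
scene 96 x [-71.2  -5.1] tilt(tip down +) 25.3 z0 -3.7 lat [-15.2  -1.5]
wrist 3131 x [-57.9  29.7] tilt(tip down +) 26.4 z0 -2.4 lat [-7.3  0.3]
   shaft 466 tipx 79.4 tilt 29.7
axis az,el [-80.77166285  29.36349731] near end +6mm -> origin [ 0.38947461 -0.22711545  0.10547934] far 0.1020933672427175
```

The cylinder fit on the handle gives elevation 29.4°, azimuth −80.8° and origin (0.3895, −0.227, 0.1055): seated, 2.4 mm from the mouth estimate, at about 7.5 N. I hold briefly and draw straight out.

```bash
python3 -m creep '[[[0,0,0,0],[0,0,0,0],[0,0,-1,0],[-5,0,-3,0],[-8.7,0,-5,0],[-8.7,0,-5,0],[-8.7,0,-5,0],[-8.7,0,-5,0]]]'|grep -E "time|tool_pos|force";  python3 -m creep '[[[-8.7,0,-5,0],[-8.7,0,-5,0],[-8.7,0,-5,0],[-8.7,0,-5,0],[-8.7,0,-5,0],[-8.7,0,-5,0],[0,0,0,0]]]'|grep -E "time|tool_pos|force"
```

```text
time: 16.55
tool_pos: [0.3998, -0.2968, 0.1335]
wrist_force: [0.3, -0.4, -1.4]
time: 17.42
tool_pos: [0.4081, -0.3485, 0.1638]
wrist_force: [-0.1, -0.7, -0.9]
```

```bash
python3 -m creep '[[[-8.7,0,-5,0],[-8.7,0,-5,0],[-8.7,0,-5,0],[-8.7,0,-5,0],[-8.7,0,-5,0],[-8.7,0,-5,0],[0,0,0,0],[0,0,0,0]]]'
python3 - <<'E'
from h import *
rod();print(go((.438,-.275,.2),np.radians(69.6)))
E
```

```text
time: 18.42
tool_pos: [0.416, -0.3991, 0.1931]
ee_rot: [-3.141, -0.001, 1.728]
wrist_force: [-0.0, 0.8, -1.5]
width: 0.0152
scene 281 x [-70.  -12.6] tilt(tip down +) 27.4 z0 -2.7 lat [-34.1  -3.5]
   shaft 104 tipx 188.4 tilt 32.7
wrist 3132 x [-57.1  29.9] tilt(tip down +) 26.9 z0 -2.5 lat [-0.3  0.5]
   shaft 1209 tipx 185.9 tilt 32.6
(array([118.9,  41.2,  -6.9]), np.float64(29.410706882480795))
```

Tip is about 33 mm clear of the mouth. Back over the tray: turn, shift, then use the front fork to push the rod level while it stays gripped.

```bash
python3 -m creep '[[[0,0,-8,0],[0,0,0,9.8],[0,0,0,9.8],[0,0,0,9.8],[0,0,0,0]]]'|grep -E "time|tool_pos|rot"; python3 -m creep '[[[31,-5.6,0,0],[31,-5.6,0,0],[31,-5.6,0,0],[31,-5.6,0,0],[0,0,0,0],[0,0,0,0]]]'
python3 - <<'E'
from h import *
print(go((.438,-.275,.2),np.radians(69.6)));rod()
E
```

```text
time: 19.15
tool_pos: [0.4162, -0.3992, 0.2019]
ee_rot: [3.141, 0.0, 1.217]
time: 19.9
tool_pos: [0.4383, -0.2758, 0.2016]
ee_rot: [3.141, 0.001, 1.216]
wrist_force: [0.3, -0.7, -0.7]
width: 0.0151
(array([ 0.6, -0.6,  1.6]), np.float64(0.07817427318204116))
scene 75 x [-70.9   7. ] tilt(tip down +) 25.0 z0 -4.4 lat [19.5  2.1]
wrist 3127 x [-57.3  29.8] tilt(tip down +) 27.4 z0 -2.1 lat [-0.1  0.5]
   shaft 1185 tipx 144.3 tilt 29.7
```

```bash
python3 -m creep '[[[0,0,25,0],[0,0,25,0],[0,0,25,0],[0,0,10,0],[0,0,0,0]]]'|grep -E "time|tool_pos|force"; python3 -m creep '[[[0,0,5,0],[0,0,5,0],[0,0,5,0],[0,0,5,0],[0,0,0,0]]]'|grep -E "time|tool_pos|force"; python3 -m creep '[[[0,0,5,0],[0,0,5,0],[0,0,0,0]]]'|grep -E "time|tool_pos|force"
python3 - <<'E'
from h import *
rod()
E
```

```text
time: 20.62
tool_pos: [0.4385, -0.2754, 0.1161]
wrist_force: [0.1, 0.4, -0.5]
time: 21.25
tool_pos: [0.4385, -0.2753, 0.0959]
wrist_force: [2.9, -1.4, 0.6]
time: 21.62
tool_pos: [0.438, -0.275, 0.0855]
wrist_force: [2.2, -1.8, -0.5]
scene 157 x [-77.2   7. ] tilt(tip down +) 12.1 z0 -2.6 lat [65.6  1.8]
wrist 3114 x [-71.1  31.8] tilt(tip down +) 11.7 z0 -2.1 lat [46.5  0.3]
   shaft 889 tipx 151.6 tilt 14.1
```

```bash
python3 -m creep '[[[0,0,5,0],[0,0,5,0],[0,0,4,0],[0,0,0,0]]]'|grep -E "time|tool_pos|force"; python3 -m creep '[[[0,0,3,0],[0,0,3,0],[0,0,0,0]]]'|grep -E "time|tool_pos|force"
python3 - <<'E'
from h import *
rod()
E
```

```text
time: 22.22
tool_pos: [0.4379, -0.2751, 0.0717]
wrist_force: [2.4, -2.2, 1.3]
time: 22.6
tool_pos: [0.4394, -0.2759, 0.067]
wrist_force: [4.1, -2.9, 2.5]
scene 189 x [-79.    7.1] tilt(tip down +) 0.8 z0 -2.3 lat [42.5  1.9]
wrist 2619 x [-74.9  28.6] tilt(tip down +) -1.4 z0 -1.9 lat [26.3  0.3]
   shaft 1538 tipx 142.4 tilt 0.8
```

Level again (readings match the first lift). Lift 50 mm and check.

```bash
python3 -m creep '[[[0,0,-10,0],[0,0,-15,0],[0,0,-15,0],[0,0,-10,0],[0,0,0,0],[0,0,0,0],[0,0,0,0],[0,0,0,0]]]'
python3 - <<'E'
from h import *
rod("fin");o=get_obs();d=np.array([.348,.937]);p=o["tool_pos"];a=o["ee_rot"][2]
t=p[:2]+.173*np.array([np.cos(a),np.sin(a)])-[.4457,-.254];print("tip in tray",t@d,t@np.array([-.937,.348]),"z~",p[2]+.016)
cv2.imwrite("pics/fin2.png",np.hstack([cv2.imread("pics/finwrist.png")[0:300,120:420],cv2.resize(cv2.imread("pics/finscene.png")[170:320,190:340],(300,300))]))
E
```

```text
time: 23.7
tool_pos: [0.438, -0.2751, 0.1157]
ee_rot: [-3.141, -0.0, 1.215]
wrist_force: [0.2, 0.2, -1.4]
width: 0.015
scene 183 x [-79.    8.3] tilt(tip down +) 2.9 z0 -2.5 lat [34.2  1.7]
wrist 2732 x [-74.2  29.3] tilt(tip down +) 1.2 z0 -2.1 lat [17.6  0.5]
   shaft 1688 tipx 145.0 tilt 3.4
tip in tray 0.15044275334158336 -0.00038628630886283766 z~ 0.1319471849071437
```

View pics/fin2.png

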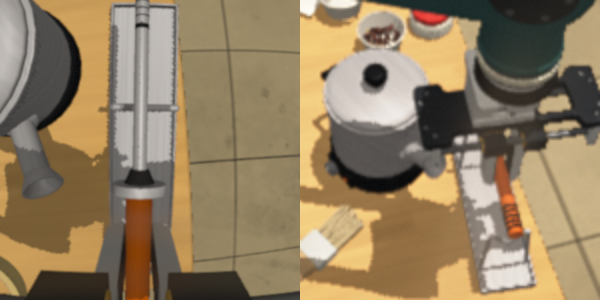

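Wrist view: rod lies along the tray, tip at (143,5) inside the tray's end, shaft centred, clear above the forks. It reads about 3° tip-down and has slid about 6 mm back in the grip (tip at tray x≈0.145). I check that it is not sagging further, then hand in.

```bash
python3 -m creep '[[[0,0,0,0],[0,0,0,0],[0,0,0,0],[0,0,0,0],[0,0,0,0],[0,0,0,0],[0,0,0,0],[0,0,0,0]]]'|grep -E "time|tool_pos|width"
python3 - <<'E'
from h import *
rod()
for c in("scene",):
    s=snapshot(c);W=cloud(s);W0=cloud(dict(np.load("s0.npz")))
    for n,(u,v) in dict(cup=(230,186),timer=(256,175),jar=(241,116)).items(): print(n,np.nanmedian(W[v-4:v+5,u-4:u+5].reshape(-1,3)-W0[v-4:v+5,u-4:u+5].reshape(-1,3),0).round(3))
E
```

```text
time: 24.8
tool_pos: [0.4383, -0.2753, 0.1163]
width: 0.0149
scene 177 x [-78.8   9.9] tilt(tip down +) 2.7 z0 -2.8 lat [33.   1.9]
wrist 2741 x [-74.6  29.3] tilt(tip down +) 1.2 z0 -1.9 lat [17.7  0.4]
   shaft 1690 tipx 145.0 tilt 3.4
cup [ 0.     0.    -0.001]
timer [-0.183 -0.308  0.392]
jar [-0.174 -0.33   0.297]
```

The rod is steady. The cup has not moved. The timer and jar are hidden behind the arm in this view, but nothing went near them.

```bash
python3 -c "
from bench import ticket
print(ticket.close_job())"
```

```text
the job is handed in; nothing more can be done
None
```

The job is handed in after about 25 s of robot time. The dipstick went fully into the guide tube, came right out again, and is now held level over its drip tray.

**How it was done:** The moves cannot lean the tool. I put the tip into the flared mouth level and let the tube pivot the rod in the pads to 30°. I then slid it in to the collar, drew it out, and levelled it by lowering it onto the tray's forks without letting go.

**What the checks showed:**
- **Seated:** a fit to the handle gave 29.4° elevation, with the origin about 2.4 mm from my estimate of the mouth. The wrist force was about 8 N, and no wrist reading on the way went above that.
- **Drawn out:** the tip was about 33 mm clear of the mouth, worked out from the tool's travel.
- **Final hold:** the rod reads about 1–3° tip-down and did not change over 1 s. The tip is inside the tray outline, at about x = 0.145 m and y ≈ 0, and about 125 mm above the bench.

**Disagreements and gaps:**
- My quick tilt estimate read about 3° low while the rod was in the tube (26.4° against 29.4° from the fit).
- The rod slid about 6 mm back in the grip during levelling, which is still within limits.
- The bean cup measured as unmoved. The timer and nib jar were hidden behind the arm in the last picture, so I could not check them, but nothing went near them.

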